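# Start the edge burnisher running forward

### The arm

A 6-joint arm with a two-finger parallel gripper is mounted at the origin on the work surface. World frame = base frame: x ahead of the robot, y to its left, z up, the work surface at z = 0. Lengths are in m, angles in degrees, forces in N, time in s.
With the tool pointing down it reaches from about 0.325 to 0.85 m from the base axis. Payload 4.4 kg.
Tool frame: the origin (TCP) lies between the finger pads; the fingertips stand arm.tip_extent ahead of it and the grasp point (between the pads) lies 5 mm behind it (arm.tip_extent is the distance from the TCP to the fingertips, in m); z points along the fingers, y is the line along which they close (so a half turn about z gives the same grasp; the last joint's range is limited). The gripper opens to 94 mm and grips with 3 to 60 N. Pads are 16 mm wide; open, the fingers measure 119 mm over their backs; the gripper's body (75 mm by 177 mm) begins 78 mm behind the grasp point.
Start: joints at [-80.472, 11.837, 88.321, -0, 79.842, -8.623], TCP at [0.179, -0.546, 0.219] pointing down, gripper open.
Joint ranges: [-156.59, 156.59], [-49.26, 127.26], [12.9, 141.05], [-63.56, 243.56], [4.71, 150.69], [-161.64, 161.64]. Speed limits (degrees/s): [159.86, 159.86, 180, 180, 180, 180].

### API

Orientations are given as [roll, pitch, yaw] about the fixed x, y, z axes, in that order (R = Rz(yaw) Ry(pitch) Rx(roll)).
In Python, from cell import arm gives the robot as it stands.
- The arm moves only by the tool jog_arm, never from a script. Its argument "increments" is one flat list of numbers, 7 for each row, row after row: the closure, from -1 (fully open) to 1 (shut), then the shift along the world's x, y, z in cm, then the turn, a rotation vector about the world's x, y, z in rad. A call has 1 to 8 rows; each row shifts and turns the commanded pose from where the row before left it; what a row does not reach is not made up. A row lasts 1/12 s, in which the tool goes at most 41.7 mm and 7.16 degrees, less where a joint would pass 70% of its speed; a pose out of reach is approached as far as the arm can. A call with a gripper value outside its range is refused whole. The fingers move at their own pace and stop on an object; "force" is the grip in N (left out, the last holds). Time passes only in rows, so rows that do not move let the fingers close. It gives the time, the measured TCP pose, the force, the opening and the grip force at its end, in the units of the state.
- arm.state(): the state, without advancing time (a new reading comes with each control period).
- arm.snapshot(name): name is "side" or "top" or "wrist"; returns the picture (400x640x3 uint8, blue, green, red); there is no depth.
- arm.camera_info(name): a dict with "fx", "fy", "cx", "cy" (pixels), "T" (4x4, takes a point from camera to world coordinates); the wrist camera has in their place "mount" (4x4, takes a point from camera to tool coordinates, whose origin is the TCP and whose axes are the flange's). Camera axes: x right, y down, z forward; pixel columns grow to the right and rows downward; lengths in m; the calibration is good to about 2 mm. The wrist camera is an equidistant fisheye: a pixel r from the principal point sees the ray r / f radians off the axis. A picture is of the moment at which its call begins: read the wrist's pose just before it. camera_info takes no time and is no camera call.
- arm.hand_in(): hands the job in; it is judged then, once.
The state is a dict: "time_s": time; "joint_pos": joint angles; "joint_velocities": joint speeds; "joint_efforts": joint torques, N m; "tcp_pos": TCP position; "ee_rot": TCP orientation; "ft_force": force on the tool from outside, world axes, zero at the start; "moment": the same for the moment, N m; "gripper_width": finger opening in m; "finger_force": force on a finger pad.
Only numpy, scipy, OpenCV 4.12 (cv2) and the standard library are available. Lean on these libraries where they do the work, as an engineer would, in place of code of your own. Each camera call takes 0.05 s, during which the arm holds its last target. There are 200 camera calls.

### The job

The edge burnisher has been left set to reverse: start it running forward. With a fingertip, press down the end of the black direction rocker that is next to the white dot until the rocker is tipped fully over to that side, and only then press the green start button lightly all the way in, let it come back up and take the hand clear. Press nothing hard, do not press the red stop button or turn the speed knob, and leave the tools, jars and bottle round the machine where they stand.

Things in the scene. Friction and masses are not known exactly. Their poses are not given: they have to be found in the camera images.
- burnisher: fixed bench machine: green motor (axis x = 95 mm, 110 mm up, top 168 mm; wood cone at its +y end, sanding drum at -y) behind a grey panel 340 mm wide that slopes 0.26 rad down to -x, its middle at (-90, 0, 85) mm. Origin on the table; x from panel to motor, y along the motor to the cone, z up. On the panel from +y: rocker (y = 105 mm), green start (30), red stop (-45), black speed knob (-120)
- rocker (a joint): black direction rocker in a bright metal frame in the panel, 52 mm long (along the machine's y), 30 mm wide, two halves in a shallow V, pivot in its middle. -0.2 rad: reverse, as found, the half by the white dot stands up; +0.2: forward, that half is down, parallel to the panel. About 3 N on the raised half moves it (stiff hinge, no spring): it stays where it is left
- rocker_dot_end (a point): the place to press: point on the top face of the rocker half next to the white dot, 17 mm from the pivot, 10 mm from the outer end. Moves with the rocker, about 7 mm down from reverse to forward. Its y axis points along the rocker to the dot, z out of the paddle
- forward_dot (a point): white painted dot, 15 mm across, flat on the panel 46 mm from the rocker's pivot, just beyond the +y end of the rocker: marks the forward side
- start (a joint): green start button: travel in m, 0 when out, 0.006 fully pressed; sprung, 1.5 N starts it and 5 N presses it fully, it comes back up when let go
- start_top (a point): centre of the top face of the green start button (cap 30 mm across, standing 6 mm out of a black collar 46 mm across, the top 18 mm above the panel); moves with the cap; z axis is out of the panel, the button goes in along -z
- stop (a joint): red stop button, same kind, 6 N: travel in m, 0 when out, 0.006 fully pressed; not to be pressed
- stop_top (a point): centre of the top face of the red stop button (cap 38 mm across, collar 54 mm, top 18 mm above the panel)
- speed_pointer (a point): outer end of the white pointer on top of the black speed knob (32 mm across with a 40 mm skirt, top 19 mm above the panel), 15 mm from the knob's axis; the knob turns easily and is not to be turned
- edge_paint: small white bottle with black cap and brown label, 42 mm across, 85 mm high; loose bystander standing on the table somewhere in the row in front of the machine, origin at the centre of its underside; not to be moved
- wax_tin: flat round tin with yellow lid, 72 mm across, 24 mm high; loose bystander standing on the table somewhere in the row in front of the machine, origin at the centre of its underside; not to be moved
- slicker: turned light wood edge slicker standing on its wide end, 42 mm across, 103 mm high; loose bystander standing on the table somewhere in the row in front of the machine, origin at the centre of its underside; not to be moved
- glue_jar: amber jar with red lid, 66 mm across, 82 mm high; loose bystander standing on the table somewhere in the row in front of the machine, origin at the centre of its underside; not to be moved
- maul: maul with white head and dark wood handle, standing on its head, 60 mm across at the head, 200 mm high, left of the machine beyond the cone; loose, origin at the centre of its underside; not to be moved
- awl: awl lying on the table to the right of the panel, orange-brown handle 22 mm thick, 145 mm long in all along its x axis, point to +x; loose, origin on the table in the middle of its length; not to be moved
- buckle: brass frame buckle lying flat on the table to the left of the panel, 50 by 58 mm, 10 mm high; loose, origin at the centre of its underside; not to be moved

How it is judged:
By the outcome, as a careful person would: the job done as asked, in the order asked, and still so for the second after the job is handed in, with the robot touching nothing.
It also fails if it takes over 40 s, if anything falls off the work surface, if the arm or the gripper's body presses on something with over 40 N, if the wrist force passes 120 N, or if a joint passes its speed limit or range.

## Working session

There is one attempt and no reset: what is moved stays moved. The work goes in short steps, Python scripts to look and compute and a tool call to move; the robot and the scene stay as the last step left them, time stands still between calls to the robot, and variables do not carry over. Pictures are saved under pics/ and viewed, at most 10 in all, crops included, and the job is handed in when it is done.

Besides the shell and the picture viewer there is one more tool, called as name(argument=value, ...) on one line, values as JSON. jog_arm: Moves the arm, as the interface text tells. Its arguments: {"type":"object","properties":{"increments":{"type":"array"},"force":{"type":"number"}},"required":["increments"]}

```bash
mkdir -p pics; python3 - <<'E'
from cell import arm
import cv2,numpy as np
print(arm.state()); print(arm.tip_extent)
for n in("side","top"):
    cv2.imwrite(f"pics/{n}0.png",arm.snapshot(n)); i=arm.camera_info(n); print(n,i['fx'],i['fy'],i['cx'],i['cy']);print(np.round(i['T'],4))
print(arm.camera_info("wrist"))
E
```

```text
{'time_s': 0.0, 'joint_pos': array([-8.04728006e+01,  1.18845617e+01,  8.84029386e+01, -2.53859791e-03,
        7.98410614e+01, -8.62464403e+00]), 'joint_velocities': array([ 0.04679517, -0.03361545,  0.02618819, -0.07068641,  0.00350797,
       -0.0934583 ]), 'joint_efforts': array([ 4.43101480e-04, -3.70875943e+01, -2.81419659e+01,  6.97134901e-02,
        3.60039028e-02, -1.67924172e-04]), 'tcp_pos': array([ 0.17896535, -0.54563496,  0.21830308]), 'ee_rot': array([-1.79872517e+02, -1.68096394e-02,  1.81522753e+01]), 'ft_force': array([0.2636976 , 0.41801442, 0.23267207]), 'moment': array([-0.03170759, -0.02008326,  0.01732233]), 'finger_force': 0.0, 'gripper_width': 0.09406751618083647}
0.014
side 371.11221440722755 371.11221440722755 320.19839865414554 197.60534169372715
[[ 0.9329 -0.1901  0.3059  0.2392]
 [-0.36   -0.4729  0.8042 -0.6223]
 [-0.0082 -0.8604 -0.5096  0.4958]
 [ 0.      0.      0.      1.    ]]
top 479.8180052138085 479.8180052138085 319.1330177564856 192.12134014590745
[[ 0.0119 -0.987   0.1602  0.2881]
 [-0.9999 -0.0115  0.0034  0.0405]
 [-0.0016 -0.1603 -0.9871  1.3232]
 [ 0.      0.      0.      1.    ]]
{'fx': 309.70691628693146, 'fy': 309.70691628693146, 'cx': 313.9147798764018, 'cy': 193.02195304787816, 'mount': array([[-1.13812079e-03, -9.61110452e-01, -2.76161917e-01,
         8.02269264e-02],
       [ 9.99999348e-01, -1.11996678e-03, -2.23449606e-04,
        -5.50610114e-04],
       [-9.45324219e-05, -2.76161991e-01,  9.61111100e-01,
        -1.64516420e-01],
       [ 0.00000000e+00,  0.00000000e+00,  0.00000000e+00,
         1.00000000e+00]])}
```

View pics/side0.png

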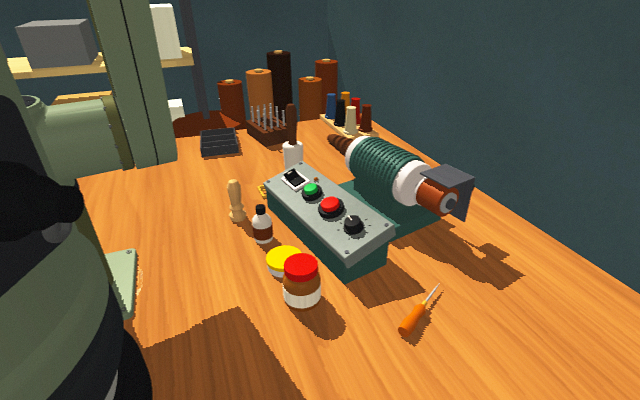

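View pics/top0.png

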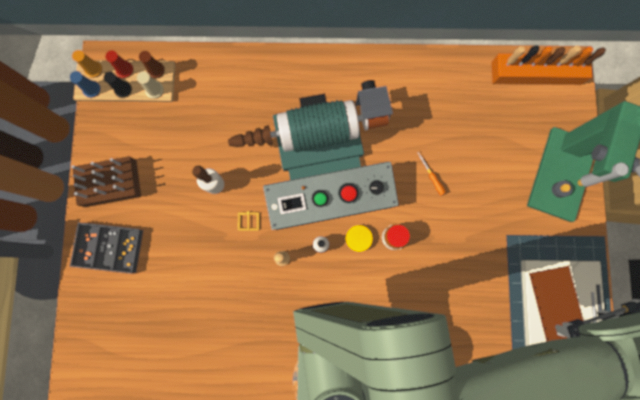

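The side view shows the panel with the rocker at (294,180), green (311,190), red (331,206) and knob (353,224). In the top view they are at (291,204), (320,199), (348,192) and (376,187), with the cone towards world +y. I'll measure the buttons next.

```bash
cat > h.py <<'E'
from cell import arm
import cv2,numpy as np
from scipy.spatial.transform import Rotation as R
def blob(img,lo,hi,box,lo2=None):
    x0,y0,x1,y1=box; h=cv2.cvtColor(img,cv2.COLOR_BGR2HSV)[y0:y1,x0:x1]
    m=cv2.inRange(h,lo,hi); n,l,s,c=cv2.connectedComponentsWithStats(m)
    k=1+np.argmax(s[1:,4]); return c[k]+[x0,y0],s[k]
def ray(name,p,st=None):
    i=arm.camera_info(name); d=np.array([(p[0]-i['cx'])/i['fx'],(p[1]-i['cy'])/i['fy'],1])
    if name=="wrist":
        r=np.hypot(d[0],d[1]); d=np.array([d[0]/r*np.sin(r),d[1]/r*np.sin(r),np.cos(r)]) if r>1e-9 else np.array([0,0,1.])
        T=np.eye(4);T[:3,:3]=R.from_euler('xyz',st['ee_rot'],degrees=True).as_matrix();T[:3,3]=st['tcp_pos'];T=T@i['mount']
    else: T=i['T']
    d=T[:3,:3]@d; return T[:3,3],d/np.linalg.norm(d)
def onz(name,p,z,st=None):
    o,d=ray(name,p,st); return o+d*(z-o[2])/d[2]
def tri(r1,r2):
    A=np.zeros((3,3));b=np.zeros(3)
    for o,d in(r1,r2):
        P=np.eye(3)-np.outer(d,d);A+=P;b+=P@o
    x=np.linalg.solve(A,b); return x,[np.linalg.norm(np.cross(x-o,d)) for o,d in(r1,r2)]
E
python3 - <<'E'
from h import *
t=cv2.imread('pics/top0.png');s=cv2.imread('pics/side0.png')
G=((45,120,60),(80,255,255));Rr=((0,170,90),(5,255,255))
out=[]
for c,bt,bs in((G,(305,185,335,212),(298,178,325,200)),(Rr,(335,180,362,205),(315,192,346,220))):
    p,a=blob(t,*c,bt);q,b=blob(s,*c,bs);x,e=tri(ray('top',p),ray('side',q))
    print(p,a,q,b,x,e,onz('top',p,.1));out.append(onz('top',p,.1))
d=out[0]-out[1]; print(np.linalg.norm(d),np.degrees(np.arctan2(-d[0],d[1])))
u=d/np.linalg.norm(d); print('rocker',out[0]+.075*u, onz('top',(291,204),.09), onz('top',(376,187),.1))
E
```

```text
[319.97674419 198.41860465] [  9   8  13  12 129] [310.29770992 188.5648855 ] [  5   5  15  12 131] [0.46960969 0.04253306 0.10234548] [np.float64(0.0003509678887496525), np.float64(0.00035096788874965833)] [0.47030277 0.04244995 0.1       ]
[348.5388601  192.98445596] [  6   6  16  15 193] [329.55454545 203.85909091] [  5   5  19  15 220] [ 0.48465943 -0.03089602  0.10186813] [np.float64(0.00039535489048751434), np.float64(0.0003953548904875473)] [ 0.48534507 -0.0311198   0.1       ]
0.07509180428535626 11.555599284555866
rocker [0.45527887 0.11592976 0.1       ] [0.45628151 0.11744613 0.09      ] [ 0.50185141 -0.10211021  0.1       ]
```

```bash
cat >> h.py <<'E'
def target(yaw=11.5,t=.26):
    c,s=np.cos(t),np.sin(t)
    return R.from_euler('z',yaw,degrees=True)*R.from_matrix(np.array([[0,c,s],[1,0,0],[0,s,-c]]))
def to(p,yaw=11.5):
    s=arm.state(); r=(target(yaw)*R.from_euler('xyz',s['ee_rot'],degrees=True).inv()).as_rotvec()
    print('t',s['time_s'],'d cm',np.round((np.array(p)-s['tcp_pos'])*100,2),'rot',np.round(r,4),'F',s['ft_force'])
E
python3 - <<'E'
from h import *
n=target().apply([0,0,-1]); print(n)
to(np.array([.456,.1165,.085])+.1*n)
E
```

```text
[-0.25191958 -0.05125362  0.96638998]
t 0.1 d cm [25.18 65.71 -3.68] rot [-0.1443 -0.2475  1.4457] F [-0.3051921  -0.26912957  0.38341637]
```

jog_arm(increments=[1, 2, 2.5, 1, -0.009, -0.0155, 0.09, 1, 2, 2.5, 1, -0.009, -0.0155, 0.09, 1, 2, 2.5, 1, -0.009, -0.0155, 0.09, 1, 2, 2.5, 1, -0.009, -0.0155, 0.09, 1, 2, 2.5, 1, -0.009, -0.0155, 0.09, 1, 2, 2.5, 1, -0.009, -0.0155, 0.09, 1, 2, 2.5, 1, -0.009, -0.0155, 0.09, 1, 2, 2.5, 1, -0.009, -0.0155, 0.09], force=20)

```text
time_s: 0.77
tcp_pos: [0.3396, -0.3446, 0.2994]
ee_rot: [172.5, -2.9, 59.9]
ft_force: [0.7, -0.3, 0.6]
gripper_width: 0.0439
finger_force: 0.0
```

jog_arm(increments=[1, 0.8, 3.8, 0, -0.009, -0.0155, 0.09, 1, 0.8, 3.8, 0, -0.009, -0.0155, 0.09, 1, 0.8, 3.8, 0, -0.009, -0.0155, 0.09, 1, 0.8, 3.8, 0, -0.009, -0.0155, 0.09, 1, 0.8, 3.8, 0, -0.009, -0.0155, 0.09, 1, 0.8, 3.8, 0, -0.009, -0.0155, 0.09, 1, 0.8, 3.8, 0, -0.009, -0.0155, 0.09, 1, 0.8, 3.8, 0, -0.009, -0.0155, 0.09])

```text
time_s: 1.43
tcp_pos: [0.4027, -0.0405, 0.2992]
ee_rot: [164.9, -0.0, 101.4]
ft_force: [2.0, -0.2, 0.1]
gripper_width: 0.0003
finger_force: 0.0
```

jog_arm(increments=[1, 0.7, 3.8, -2, 0, 0, 0, 1, 0.7, 3.8, -2, 0, 0, 0, 1, 0.7, 3.8, -2, 0, 0, 0, 1, 0, 2, -2, 0, 0, 0, 1, 0, 0, -1, 0, 0, 0, 1, 0, 0, 0, 0, 0, 0])

```text
time_s: 1.93
tcp_pos: [0.4205, 0.0877, 0.2085]
ee_rot: [165.4, -0.1, 101.4]
ft_force: [-0.9, 0.0, -0.1]
gripper_width: 0.0005
finger_force: 0.0
```

```bash
python3 - <<'E'
from h import *
n=target().apply([0,0,-1])
to(np.array([.456,.1165,.085])+.1*n)
s=arm.state(); print(s)
im=arm.snapshot('wrist'); np.save('w1.npy',s,allow_pickle=True); cv2.imwrite('pics/w1.png',im)
E
```

```text
t 1.9333 d cm [ 1.03  2.37 -2.69] rot [-0.0009 -0.0048  0.0021] F [-0.86848722  0.02428761 -0.12388721]
{'time_s': 1.9333, 'joint_pos': array([ -2.61856247, -17.28238781, 118.73922188,   3.99744199,
        64.40037598, -15.26615686]), 'joint_velocities': array([-2.99611703, -1.58752462, -3.0983563 , -0.15379787,  1.52013434,
       -0.06871674]), 'joint_efforts': array([  0.91600595, -16.04131758, -29.39595222,   0.40087821,
        -1.17648683,   0.06887785]), 'tcp_pos': array([0.42047345, 0.08769211, 0.20850404]), 'ee_rot': array([ 1.65361859e+02, -1.05878931e-01,  1.01380717e+02]), 'ft_force': array([-0.86848722,  0.02428761, -0.12388721]), 'moment': array([-0.01691039,  0.07327376, -0.01519322]), 'finger_force': 0.0, 'gripper_width': 0.000530826715445054}
```

View pics/w1.png

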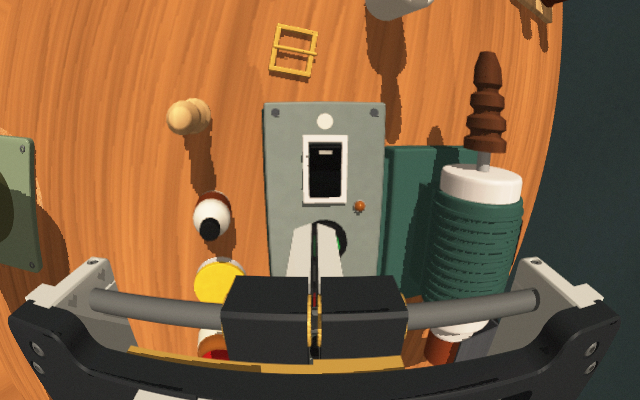

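The wrist view shows the white dot at (325,121), the rocker frame at cols 303–347 and rows 135–204, and the closed fingers below it at (315,225). I'll cast the dot and frame onto the panel plane.

```bash
python3 - <<'E'
from h import *
s=np.load('w1.npy',allow_pickle=True).item(); im=cv2.imread('pics/w1.png')
h=cv2.cvtColor(im,cv2.COLOR_BGR2HSV); m=cv2.inRange(h,(0,0,190),(179,60,255)); m[:, :290]=0; m[:,360:]=0; m[:105]=0; m[215:]=0
n_,l,st,c=cv2.connectedComponentsWithStats(m)
n=target().apply([0,0,-1]); P0=np.array([.4698,.0425,.1023])-.018*n
def pl(p,hh=0):
    o,d=ray('wrist',p,s); return o+d*(((P0+hh*n-o)@n)/(d@n))
pts={}
for k in range(1,n_):
    if st[k,4]>40:
        print(st[k],c[k],pl(c[k]))
        x,y,w,hh=st[k,:4]; e=[pl(q) for q in((x,y),(x+w,y),(x,y+hh),(x+w,y+hh))]
        print('  w',np.linalg.norm(e[1]-e[0]),'l',np.linalg.norm(e[2]-e[0]),'boxmid',np.mean(e,0))
        pts[k]=(pl(c[k]),np.mean(e,0))
mx=R.from_euler('z',11.5,degrees=True).as_matrix()
print('from start: machine coords expected rocker +75, dot +121:')
for k,v in pts.items(): print(k,[np.round(mx.T@(q-P0),4) for q in v])
E
```

```text
[317 113  16  16 209] [324.58851675 120.69856459] [0.44856186 0.16223476 0.08448787]
  w 0.015111893304936544 l 0.015296489118022267 boxmid [0.44899478 0.16203593 0.08459018]
[ 302  135   46   68 1154] [325.39341421 167.08145581] [0.45837075 0.1183326  0.08471646]
  w 0.043917610400142304 l 0.0678979210049903 boxmid [0.45863124 0.11570957 0.08464525]
from start: machine coords expected rocker +75, dot +121:
1 [array([-0.0016,  0.1216, -0.0004]), array([-0.0012,  0.1213, -0.0003])]
2 [array([-0.0007,  0.0766, -0.0002]), array([-0.001 ,  0.074 , -0.0003])]
```

```bash
python3 - <<'E'
from h import *
n=target(12).apply([0,0,-1]);print(n)
to(np.array([.4553,.1312,.0848])+.049*n,12)
E
```

```text
[-0.25146273 -0.05345005  0.96638998]
t 1.9833 d cm [ 2.1   4.19 -7.83] rot [-0.0009 -0.0014  0.0132] F [0.58205827 0.24742646 0.69862327]
```

jog_arm(increments=[1, 0.7, 1.4, -1, 0, 0, 0.013, 1, 0.7, 1.4, -2, 0, -0.001, 0, 1, 0.7, 1.4, -2, 0, 0, 0, 1, 0, 0, -2, 0, 0, 0, 1, 0, 0, -0.8, 0, 0, 0, 1, 0, 0, 0, 0, 0, 0, 1, 0, 0, 0, 0, 0, 0])

```text
time_s: 2.57
tcp_pos: [0.4451, 0.1275, 0.1349]
ee_rot: [164.8, -0.0, 101.8]
ft_force: [0.8, -0.7, 0.9]
gripper_width: 0.0006
finger_force: 0.0
```

```bash
python3 - <<'E'
from h import *
n=target(12).apply([0,0,-1])
to(np.array([.4553,.1312,.0848])+.049*n,12)
im=arm.snapshot('wrist'); cv2.imwrite('pics/w2.png',cv2.resize(im[60:310,200:450],None,fx=2.4,fy=2.4))
E
```

```text
t 2.5667 d cm [-0.21  0.1  -0.28] rot [-0.0013  0.0043  0.0037] F [ 0.77951999 -0.71195596  0.89896124]
```

View pics/w2.png

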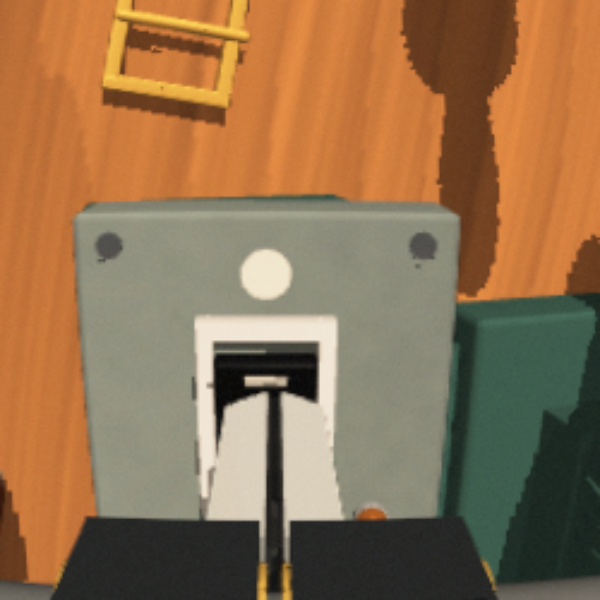

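The tip is lined up with the rocker's dot half. The finger centre (col 274) sits about 2 mm to +x of the rocker centre (266), which agrees with the remaining offset. I'll correct that and then descend.

jog_arm(increments=[1, -0.2, 0.1, -0.28, -0.001, 0.004, 0.004, 1, 0.13, 0.03, -0.48, 0, 0, 0, 1, 0.13, 0.03, -0.48, 0, 0, 0, 1, 0, 0, 0, 0, 0, 0, 1, 0, 0, 0, 0, 0, 0])

```text
time_s: 3.03
tcp_pos: [0.4446, 0.1304, 0.1212]
ee_rot: [165.2, -0.0, 102.2]
ft_force: [-0.1, 0.5, -0.2]
gripper_width: 0.0006
finger_force: 0.0
```

```bash
cat > d.py <<'E'
from h import *
n=target(12).apply([0,0,-1]); my=np.array([-.2079,.9781,0]); mx=np.cross(my,n)
def rep(P):
    s=arm.state(); v=s['tcp_pos']-.014*n-P
    print('t',s['time_s'],'tip rel mm: x %.1f y %.1f n %.1f'%tuple(1e3*np.array([v@mx,v@my,v@n])),'Fn %.2f'%(s['ft_force']@n),s['ft_force'])
E
python3 - <<'E'
from d import *
rep(np.array([.4583,.1165,.0848]))
E
```

```text
t 3.0333 tip rel mm: x -0.8 y 16.4 n 23.9 Fn -0.19 [-0.07679579  0.53221209 -0.18257286]
```

jog_arm(increments=[1, 0.05, 0.01, -0.2, 0, 0, 0, 1, 0.05, 0.01, -0.2, 0, 0, 0, 1, 0, 0, 0, 0, 0, 0])

```text
time_s: 3.28
tcp_pos: [0.4456, 0.1306, 0.1172]
ee_rot: [165.2, -0.0, 102.2]
ft_force: [-0.8, 0.8, -0.1]
gripper_width: 0.0007
finger_force: 0.0
```

jog_arm(increments=[1, 0.05, 0.01, -0.2, 0, 0, 0, 1, 0.03, 0.01, -0.1, 0, 0, 0, 1, 0, 0, 0, 0, 0, 0])

```text
time_s: 3.53
tcp_pos: [0.4467, 0.131, 0.1146]
ee_rot: [165.1, -0.1, 102.2]
ft_force: [-0.2, 0.3, 1.1]
gripper_width: 0.0009
finger_force: 0.6
```

jog_arm(increments=[1, 0.05, 0.01, -0.2, 0, 0, 0, 1, 0, 0, 0, 0, 0, 0])

```text
time_s: 3.7
tcp_pos: [0.4474, 0.131, 0.1126]
ee_rot: [165.1, -0.0, 102.2]
ft_force: [-0.3, -0.1, 0.2]
gripper_width: 0.0005
finger_force: 0.6
```

jog_arm(increments=[1, 0.05, 0.01, -0.2, 0, 0, 0, 1, 0, 0, 0, 0, 0, 0])

```text
time_s: 3.87
tcp_pos: [0.4479, 0.1309, 0.1105]
ee_rot: [165.1, -0.0, 102.1]
ft_force: [-0.7, 0.6, 1.8]
gripper_width: 0.0006
finger_force: 0.5
```

```bash
python3 - <<'E'
from d import *
rep(np.array([.4583,.1165,.0848]))
E
```

```text
t 3.8667 tip rel mm: x -0.3 y 16.3 n 12.7 Fn 1.92 [-0.66789047  0.59252569  1.84097203]
```

jog_arm(increments=[1, 0.03, 0.01, -0.1, 0, 0, 0, 1, 0.03, 0, -0.1, 0, 0, 0, 1, 0, 0, 0, 0, 0, 0])

```text
time_s: 4.12
tcp_pos: [0.4483, 0.1311, 0.1085]
ee_rot: [165.1, -0.0, 102.1]
ft_force: [0.7, 0.2, 1.7]
gripper_width: 0.0008
finger_force: 0.5
```

jog_arm(increments=[1, 0.03, 0.01, -0.1, 0, 0, 0, 1, 0.03, 0, -0.1, 0, 0, 0, 1, 0, 0, 0, 0, 0, 0])

```text
time_s: 4.37
tcp_pos: [0.4487, 0.1312, 0.1073]
ee_rot: [165.2, -0.0, 102.2]
ft_force: [-5.0, 0.5, 9.5]
gripper_width: 0.0006
finger_force: 5.4
```

jog_arm(increments=[1, 0.03, 0.01, -0.1, 0, 0, 0, 1, 0, 0, 0, 0, 0, 0])

```text
time_s: 4.53
tcp_pos: [0.4488, 0.1313, 0.1072]
ee_rot: [165.2, -0.0, 102.2]
ft_force: [-10.7, -1.1, 19.3]
gripper_width: 0.0006
finger_force: 10.8
```

jog_arm(increments=[1, -0.03, -0.01, 0.2, 0, 0, 0, 1, -0.1, -0.02, 0.4, 0, 0, 0, 1, -0.1, -0.02, 0.4, 0, 0, 0, 1, -0.15, -0.03, 0.5, 0, 0, 0, 1, -0.1, -1.5, 0.4, 0, 0, 0, 1, 0, -1.5, 0, 0, 0, 0, 1, 0, 0, 0, 0, 0, 0])

```text
time_s: 5.12
tcp_pos: [0.4445, 0.099, 0.125]
ee_rot: [165.1, 0.0, 102.0]
ft_force: [-0.8, -0.2, 0.1]
gripper_width: 0.0005
finger_force: 0.0
```

```bash
python3 - <<'E'
from d import *
rep(np.array([.4583,.1165,.0848])); s=arm.state()
im=arm.snapshot('wrist'); np.save('w3.npy',s,allow_pickle=True); cv2.imwrite('pics/w3f.png',im); cv2.imwrite('pics/w3.png',cv2.resize(im[60:260,230:430],None,fx=3,fy=3))
E
```

```text
t 5.1167 tip rel mm: x -6.2 y -14.2 n 29.2 Fn 0.26 [-0.76974091 -0.21913881  0.05201371]
```

View pics/w3.png

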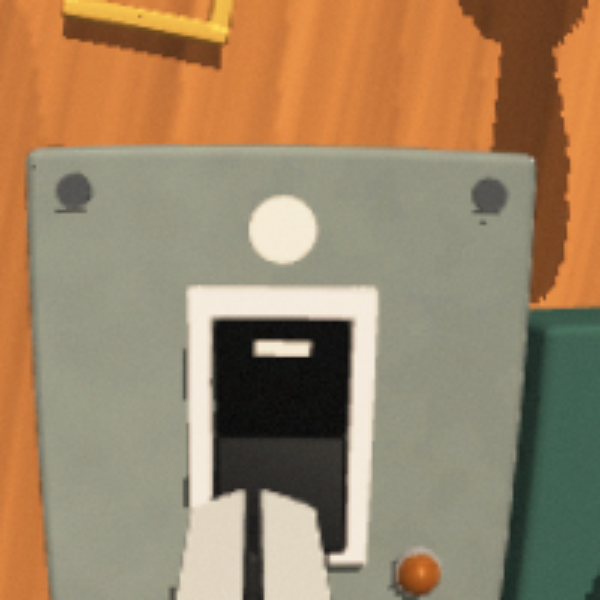

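The rocker now looks tipped. The half with the white bar (mark at crop (283,347)) sits flush in the frame, and the opposite half is the one standing up. I also want to rule out that the frame stopped the fingertip at 9.5 mm, so I'll touch the frame lightly to get its height.

jog_arm(increments=[1, -0.05, 1.8, 0, 0, 0, 0, 1, -0.05, 1.8, 0, 0, 0, 0, 1, -0.1, 1.7, 0, 0, 0, 0, 1, 0, 0, -0.5, 0, 0, 0, 1, 0, 0, -0.5, 0, 0, 0, 1, 0, 0, 0, 0, 0, 0])

```text
time_s: 5.67
tcp_pos: [0.4409, 0.1533, 0.1129]
ee_rot: [165.3, -0.0, 102.2]
ft_force: [-0.3, -0.7, -0.4]
gripper_width: 0.0003
finger_force: 0.0
```

jog_arm(increments=[1, 0.05, 0.01, -0.2, 0, 0, 0, 1, 0.05, 0.01, -0.2, 0, 0, 0, 1, 0, 0, 0, 0, 0, 0])

```text
time_s: 5.92
tcp_pos: [0.4432, 0.1531, 0.1101]
ee_rot: [165.2, -0.0, 102.1]
ft_force: [-0.8, 0.4, 0.5]
gripper_width: 0.0006
finger_force: 0.0
```

jog_arm(increments=[1, 0.03, 0.01, -0.1, 0, 0, 0, 1, 0.03, 0, -0.1, 0, 0, 0, 1, 0, 0, 0, 0, 0, 0])

```text
time_s: 6.17
tcp_pos: [0.444, 0.1536, 0.1085]
ee_rot: [165.1, -0.0, 102.1]
ft_force: [-0.3, 0.3, -0.3]
gripper_width: 0.0007
finger_force: 0.0
```

```bash
python3 - <<'E'
from d import *
rep(np.array([.4583,.1165,.0848]))
E
```

```text
t 6.1667 tip rel mm: x 0.0 y 39.2 n 10.5 Fn -0.21 [-0.28033007  0.28775235 -0.27577632]
```

jog_arm(increments=[1, 0.07, -0.2, -0.1, 0, 0, 0, 1, 0, 0, 0, 0, 0, 0])

```text
time_s: 6.33
tcp_pos: [0.4447, 0.1515, 0.1075]
ee_rot: [165.1, -0.0, 102.1]
ft_force: [-0.2, 0.2, -0.2]
gripper_width: 0.0005
finger_force: 0.0
```

jog_arm(increments=[1, 0.03, 0, -0.1, 0, 0, 0, 1, 0, 0, 0, 0, 0, 0])

```text
time_s: 6.5
tcp_pos: [0.4449, 0.1517, 0.1065]
ee_rot: [165.1, -0.0, 102.1]
ft_force: [0.3, 0.9, 0.4]
gripper_width: 0.0005
finger_force: 0.0
```

jog_arm(increments=[1, 0.03, 0, -0.1, 0, 0, 0, 1, 0, 0, 0, 0, 0, 0])

```text
time_s: 6.67
tcp_pos: [0.4452, 0.1518, 0.1055]
ee_rot: [165.2, -0.0, 102.2]
ft_force: [-0.5, -0.3, 0.1]
gripper_width: 0.0003
finger_force: 0.0
```

```bash
python3 - <<'E'
from d import *
rep(np.array([.4583,.1165,.0848]))
E
```

```text
t 6.6667 tip rel mm: x 0.0 y 37.2 n 7.4 Fn 0.28 [-0.47756757 -0.27112782  0.14647857]
```

At n = 7.4 mm the tip over the frame still touches nothing. The stop at 9.5 mm was therefore the rocker's own end stop, so it is fully forward. Next is the start button.

jog_arm(increments=[1, -0.25, -0.05, 1, 0, 0, 0, 1, -0.3, -0.05, 1.2, 0, 0, 0, 1, -0.3, -0.05, 1.2, 0, 0, 0, 1, 0.6, -3, 0, 0, 0, 0, 1, 0.6, -3, 0, 0, 0, 0, 1, 0.6, -3, 0, 0, 0, 0, 1, 0.5, -1.8, 0, 0, 0, 0, 1, 0, 0, 0, 0, 0, 0])

```text
time_s: 7.33
tcp_pos: [0.4611, 0.0394, 0.1402]
ee_rot: [165.1, 0.1, 101.9]
ft_force: [0.1, -0.6, -1.2]
gripper_width: 0.0004
finger_force: 0.0
```

```bash
python3 - <<'E'
from d import *
P=np.array([.4698,.0425,.1023]); rep(P); to(P+.024*n,12)
E
```

```text
t 7.3333 tip rel mm: x 0.9 y -1.2 n 25.0 Fn -1.17 [ 0.14380207 -0.55830417 -1.20626687]
t 7.3333 d cm [ 0.27  0.18 -1.47] rot [0.0007 0.001  0.0017] F [ 0.14380207 -0.55830417 -1.20626687]
```

jog_arm(increments=[1, 0.1, 0.14, -0.5, 0, 0, 0, 1, 0.1, 0.04, -0.5, 0, 0, 0, 1, 0.1, 0.02, -0.5, 0, 0, 0, 1, 0.05, 0.01, -0.2, 0, 0, 0, 1, 0, 0, 0, 0, 0, 0])

```text
time_s: 7.75
tcp_pos: [0.4622, 0.0455, 0.1213]
ee_rot: [165.3, -0.1, 102.3]
ft_force: [-0.3, 0.7, 0.9]
gripper_width: 0.0004
finger_force: 0.0
```

jog_arm(increments=[1, 0.05, 0.01, -0.2, 0, 0, 0, 1, 0.05, 0.01, -0.2, 0, 0, 0, 1, 0, 0, 0, 0, 0, 0])

```text
time_s: 8.0
tcp_pos: [0.4642, 0.0451, 0.1185]
ee_rot: [165.1, -0.1, 102.2]
ft_force: [-0.1, 0.9, 2.1]
gripper_width: 0.0004
finger_force: 1.1
```

```bash
python3 - <<'E'
from d import *
P=np.array([.4698,.0425,.1023]); rep(P)
E
```

```text
t 8.0 tip rel mm: x -0.6 y 3.7 n 2.9 Fn 2.00 [-0.11247678  0.89837948  2.09030047]
```

jog_arm(increments=[1, -0.08, -0.02, 0.3, 0, 0, 0, 1, 0.12, -0.35, 0, 0, 0, 0, 1, 0, 0, 0, 0, 0, 0, 1, 0.08, 0.02, -0.3, 0, 0, 0, 1, 0, 0, 0, 0, 0, 0])

```text
time_s: 8.42
tcp_pos: [0.466, 0.0406, 0.1187]
ee_rot: [165.1, 0.0, 102.1]
ft_force: [-0.5, -1.6, 2.2]
gripper_width: 0.0004
finger_force: 1.1
```

jog_arm(increments=[1, 0.03, 0.01, -0.1, 0, 0, 0, 1, 0.03, 0, -0.1, 0, 0, 0, 1, 0, 0, 0, 0, 0, 0])

```text
time_s: 8.67
tcp_pos: [0.4665, 0.0408, 0.1169]
ee_rot: [165.1, 0.0, 102.1]
ft_force: [-0.8, -1.9, 3.4]
gripper_width: 0.0002
finger_force: 1.7
```

```bash
python3 - <<'E'
from d import *
P=np.array([.4698,.0425,.1023]); rep(P)
E
```

```text
t 8.6667 tip rel mm: x 0.3 y -1.0 n 1.0 Fn 3.59 [-0.82830037 -1.89604453  3.39455734]
```

jog_arm(increments=[1, 0.03, 0, -0.1, 0, 0, 0, 1, 0.03, 0.01, -0.1, 0, 0, 0, 1, 0, 0, 0, 0, 0, 0])

```text
time_s: 8.92
tcp_pos: [0.4671, 0.0409, 0.1148]
ee_rot: [165.1, 0.0, 102.1]
ft_force: [-0.5, -3.2, 4.6]
gripper_width: 0.0006
finger_force: 2.3
```

jog_arm(increments=[1, 0.02, 0, -0.07, 0, 0, 0, 1, 0, 0, 0, 0, 0, 0])

```text
time_s: 9.08
tcp_pos: [0.4672, 0.0409, 0.1145]
ee_rot: [165.1, 0.0, 102.2]
ft_force: [-2.4, -3.9, 7.6]
gripper_width: 0.0006
finger_force: 3.8
```

```bash
python3 - <<'E'
from d import *
P=np.array([.4698,.0425,.1023]); rep(P)
E
```

```text
t 9.0833 tip rel mm: x 0.4 y -1.0 n -1.5 Fn 8.17 [-2.35463652 -3.89909948  7.6234714 ]
```

The force rose sharply to 8 N at about 6 mm of travel, so the button is fully in. I'll release it and take the hand clear.

jog_arm(increments=[1, -0.05, -0.01, 0.2, 0, 0, 0, 1, -0.05, -0.01, 0.2, 0, 0, 0, 1, -0.08, -0.02, 0.3, 0, 0, 0, 1, -0.13, -0.03, 0.5, 0, 0, 0, 1, -0.25, -0.05, 1, 0, 0, 0, 1, -0.5, -0.1, 2, 0, 0, 0, 1, -0.75, -0.15, 3, 0, 0, 0, 1, -0.75, -0.15, 3, 0, 0, 0])

```text
time_s: 9.75
tcp_pos: [0.4388, 0.037, 0.215]
ee_rot: [165.4, -0.2, 102.2]
ft_force: [1.5, -0.5, 0.1]
gripper_width: 0.0006
finger_force: 0.0
```

jog_arm(increments=[1, 0, 0, 2, 0, 0, 0, 1, 0, 0, 0, 0, 0, 0, 1, 0, 0, 0, 0, 0, 0])

```text
time_s: 10.0
tcp_pos: [0.4412, 0.0364, 0.2365]
ee_rot: [165.1, -0.0, 102.2]
ft_force: [0.0, 0.8, 0.3]
gripper_width: 0.0005
finger_force: 0.0
```

```bash
python3 - <<'E'
from h import *
print(arm.state()['tcp_pos'],arm.state()['ft_force'])
im=arm.snapshot('wrist'); cv2.imwrite('pics/w4.png',im)
E
```

```text
[0.44124713 0.03639248 0.23649936] [0.00185742 0.83565415 0.30208314]
```

View pics/w4.png

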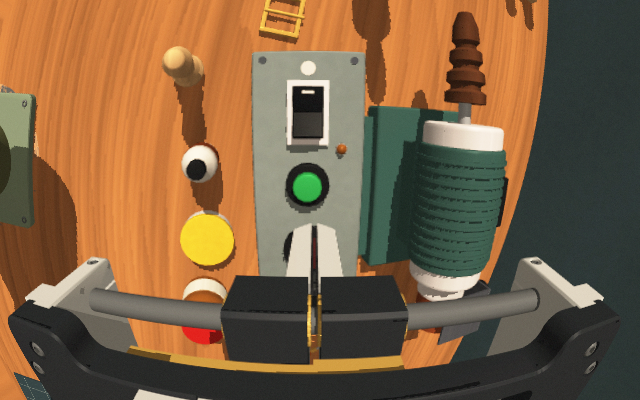

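The wrist view shows the rocker's dot half down at (308,97), the green button back up at (307,187), and the slicker, bottle, tin, jar and buckle in place.

```bash
python3 -c "from cell import arm; print(arm.hand_in())"
```

```text
the job is handed in; nothing more can be done
None
```

I tipped the rocker fully to forward, then pressed the green start button all the way in (about 8 N) and let it come back up; the hand is clear and the job is handed in. The rocker press peaked at about 21 N when it reached its stop, harder than the light touch asked for.

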